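# Lock the stake in its holder with the keeper

### The arm

A 6-joint arm with a two-finger parallel gripper is mounted at the origin on the work surface. World frame = base frame: x ahead of the robot, y to its left, z up, the work surface at z = 0. Lengths are in m, angles in rad, forces in N, time in s.
With the tool pointing down it reaches from about 0.425 to 0.95 m from the base axis. Payload 3.5 kg.
Tool frame: the origin (TCP) lies at the very end of the fingers, on their centre line; the grasp point (between the pads) lies 19 mm behind it; z points along the fingers, y is the direction in which the jaws open and shut (so a half turn about z gives the same grasp; the last joint's range is limited). The gripper opens to 85 mm and grips with 20 to 120 N. Pads are 22 mm wide; open, the fingers measure 114 mm over their backs; the gripper's body (76 mm by 85 mm) begins 54 mm behind the grasp point. The pads swing forward as they close: fully open they stand 13 mm farther back than shut.
Start: joints at [-1.416, 0.286, 1.577, -0, 1.279, -0.15], TCP at [0.203, -0.644, 0.231] pointing down, gripper open.
Joint ranges: [-2.77, 2.77], [-0.9, 2.22], [0.21, 2.48], [-1.53, 4.67], [0.24, 2.81], [-2.84, 2.84]. Speed limits (rad/s): [2.79, 2.79, 3.14, 3.14, 3.14, 3.14].

### API

Orientations are given as a unit quaternion [x, y, z, w].
In Python, from plant import ctrl, eyes, ticket gives the robot as it stands.
- The arm moves only by the tool send_rows, never from a script. Its arguments are lists of equal length, an entry for each row: "translation": the shift along the tool's x, y, z in units of 30 mm (1.0 is 30 mm), a list of three; "rotation": the turn, a rotation vector about the tool's x, y, z in units of 5 degrees (1.0 is 5 degrees), a list of three; "grip": the finger opening in mm, from 0 to 85.4. A call has 1 to 5 rows; each row shifts and turns the commanded pose from where the row before left it, along the tool's axes as they then stand; what a row does not reach is not made up. A row lasts 1/8 s, in which the tool goes at most 62.5 mm and 10.7 degrees, less where a joint would pass 70% of its speed; a pose out of reach is approached as far as the arm can. A call is refused whole if a number of a shift passes 1 or a number of a turn 1, either way. A call with a gripper value outside its range is refused whole. The fingers move at their own pace and stop on an object; "squeeze" is the grip in N (left out, the last holds). Time passes only in rows, so rows that do not move let the fingers close. It gives the time, the measured TCP pose, the force and the opening at its end, in the units of the state.
- ctrl.get_state(): the state, without advancing time (a new reading comes with each control period).
- eyes.read_camera(name): name is "side" or "top" or "wrist"; returns a dict with "image" (384x512x3 uint8, blue, green, red), "mtx" (3x3 intrinsics, pixels), "xyz" and "orientation" of the camera in the world; the wrist camera has in their place "hand_eye" (4x4, takes a point from camera to tool coordinates, whose origin is the TCP and whose axes are the flange's). Camera axes: x right, y down, z forward; pixel columns grow to the right and rows downward; lengths in m; the calibration is good to about 2 mm. A picture is of the moment at which its call begins: read the wrist's pose just before it. There is no depth.
- ticket.sign_off(): hands the job in, once; it reports no verdict.
The state is a dict: "time": time; "qpos": joint angles; "dq": joint speeds; "joint_efforts": joint torques, N m; "eef_pos": TCP position; "tcp_rot": TCP orientation; "contact_force": force on the tool from outside, world axes, zero at the start; "wrist_torque": the same for the moment, N m; "opening": opening from 0.0 (shut) to 1.0 (fully open).
Only numpy, scipy, OpenCV 4.12 (cv2) and the standard library are available. Lean on these libraries where they do the work, as an engineer would, in place of code of your own. Each camera call takes 0.05 s, during which the arm holds its last target. There are 200 camera calls.

### The job

Lock the hammering stake in its holder: with the loose steel keeper, press the holder's spring plunger down into the block, then slide the keeper under the two lips until its nose is pushed up snug against the end stop, and let go so that the keeper stays there and traps the plunger. Press and slide gently: do not force the holder or ram the end stop, and leave the copper pot, the hammer and the copper blank where they are.

Things in the scene. Friction and masses are not known exactly. Their poses are not given: they have to be found in the camera images.
- holder: Fixed dark steel block 132 (x) x 80 (y) mm with 12 mm high foot lugs, on a plywood packing board 150 x 144 mm. Origin: centre of the block's underside, 4 to 16 mm above the bench. Its flat top, the deck, is 45 mm higher. Its +x is the way the keeper slides home; a bright stake with a 44 mm head sticks out there. The plunger is on the origin's axis. Behind the lips (x -66 to -16 mm) the deck is bare.
- lips (a point): Point on the deck midway between the two lips, on the plunger's axis, 45 mm above the holder's origin. One lip at each side (+y, -y), x -16 to 16 mm of the holder: side walls at y = +-23.5 mm, lips hanging inward to y = +-15 mm (30 mm slot open above), lip undersides 7.5 mm and lip tops 14 mm above the deck.
- end_stop: Small steel block fixed on the deck at the holder's +x end, 10 (x) x 34 (y) x 12 mm high. Origin: on the deck, middle of the face that looks to the plunger, 54 mm from the plunger's axis in the holder's +x. The keeper's nose must come to bear on this face; sliding friction hides the touch a little, and over 12 N on it is ramming.
- plunger (a joint): How far the spring plunger is pressed (m): 0 = out, its top 12 mm above the deck; 0.012 = flush with the deck; it can go 2 mm farther. Vertical steel pin, 18 mm diameter. Spring: 6 N to start, 13 N at flush. Springs back up when let go; cannot be pushed in from the side. Over 35 N in all on the holder is forcing it.
- plunger_top (a point): Centre of the plunger's flat top.
- keeper: Loose bright steel spade-shaped plate, 0.2 kg, 6 mm thick, lying flat, post up. Wide part 44 mm (y) from x -36 to 0 mm; narrow nose 24 mm wide from x 0 to +36 mm. A square post 16 x 16 mm stands at the origin, its top 52 mm above the underside. Origin: on the underside, on the post's axis. The nose points to its +x.
- keeper_post (a point): Centre of the post's top, 52 mm above the keeper's underside. Grip the post with the fingertips at least 12 mm above the plate (18 mm above the underside), so that they pass over the lips.
- start (a point): Point on the deck where the keeper's origin goes down, level and nose along the holder's +x: 22 mm behind the plunger's axis (about 4 mm either way will do). There the nose covers the plunger and the wide part is clear of the lips. Only when pressed down to the deck can it slide on.
- home (a point): Point on the deck where the keeper's origin ends, 18 mm past the plunger's axis, 40 mm past the start, the nose against the end stop and the wide part under the lips (3 mm play across, 1.5 mm in height). Let go here, the plunger lifts the keeper 1.5 mm against the lips and stays about 10.5 mm pressed.
- pot: Bystander: hourglass-shaped copper pot, 80 mm wide, 74 mm high, standing. Origin: centre of its underside.
- hammer: Bystander: hammer lying on the bench. Origin: under its middle.
- blank: Bystander: round copper blank, 96 mm across, 8 mm thick, lying flat. Origin: centre of its underside.

How it is judged:
On the way, in this order (a step that is already met when the one before it is completed fails the run):
1. the plunger is pressed in at least 9 mm by the keeper lying along the holder above it, with the wide part still behind the lips (value of joint plunger above 0.009 m and x of keeper in the frame of holder between -0.04 and -0.01 m and horizontal distance between keeper and plunger_top below 0.04 m and angle between the x axis of keeper and the x axis of holder, either way round below 0.2 rad), for 0.1 s.
2. the keeper's nose bears on the end stop with at least 1 N, the plunger still pressed in at least 8 mm (contact force between keeper and end_stop above 1 N and value of joint plunger above 0.008 m and x of keeper in the frame of holder above 0.015 m), for 0.02 s.
At the end, for the whole second after the job is handed in: The keeper is home under both lips (within 2 mm of the end stop, within 4 mm sideways, flat on or up to 5 mm over the deck), the plunger is held in at least 8 mm by it, the keeper is at rest and the fingers have let go (x of keeper in the frame of holder between 0.016 and 0.021 m and y of keeper in the frame of holder between -0.004 and 0.004 m and z of keeper in the frame of holder between 0.043 and 0.05 m and angle between keeper's own z axis and vertical below 0.12 rad and value of joint plunger above 0.008 m and linear speed of keeper below 0.01 m/s and contact force between the fingers and keeper below 0.1 N); the robot touches nothing.
It fails at once if the holder (with its plunger and stop) was forced: more than 35 N against it by anything (contact force between holder and anything else above 35 N).
It fails at once if the end stop was rammed: more than 12 N against it (contact force between end_stop and anything else above 12 N).
It fails at once if the copper pot was disturbed (more than 15 mm) (distance of pot from where it was at the start of the episode above 0.015 m).
It fails at once if the hammer was disturbed (more than 15 mm) (distance of hammer from where it was at the start of the episode above 0.015 m).
It fails at once if the copper blank was disturbed (more than 15 mm) (distance of blank from where it was at the start of the episode above 0.015 m).
It also fails if it takes over 48 s, if anything falls off the work surface, if the arm or the gripper's body presses on something with over 40 N, if the wrist force passes 120 N, or if a joint passes its speed limit or range.

## Working session

There is one attempt and no reset: what is moved stays moved. The work goes in short steps, Python scripts to look and compute and a tool call to move; the robot and the scene stay as the last step left them, time stands still between calls to the robot, and variables do not carry over. Pictures are saved under pics/ and viewed, about 8 in all and at most 12, crops included, and the job is handed in when it is done.

Besides the shell and the picture viewer there is one more tool, called after "Request:" as name(argument=value, ...), one argument or row to a line, values as JSON. send_rows: Moves the arm, as the interface text tells. Its arguments: {"type":"object","properties":{"translation":{"type":"array"},"rotation":{"type":"array"},"grip":{"type":"array"},"squeeze":{"type":"number"}},"required":["translation","rotation","grip"]}

```bash
ls; mkdir -p pics
python3 - <<'E'
from plant import ctrl, eyes, ticket
import cv2,numpy as np
s=ctrl.get_state(); print({k:np.round(v,4) for k,v in s.items()})
for n in ("top","side","wrist"):
    c=eyes.read_camera(n); cv2.imwrite(f"pics/{n}0.png",c["image"])
    print(n,{k:np.round(v,4).tolist() for k,v in c.items() if k!="image"})
a=cv2.imread("pics/top0.png");b=cv2.imread("pics/side0.png")
E
```

```text
pics
{'time': np.float64(0.0), 'qpos': array([-1.416 ,  0.2872,  1.5782,  0.    ,  1.2786, -0.15  ]), 'dq': array([-0.0016,  0.0001, -0.0004, -0.001 , -0.0001, -0.0003]), 'joint_efforts': array([ 1.00000e-04, -4.05981e+01, -2.92625e+01, -1.00000e-04,
        5.70000e-03, -0.00000e+00]), 'eef_pos': array([ 0.2025, -0.6432,  0.2299]), 'tcp_rot': array([ 0.9884,  0.1518,  0.    , -0.0012]), 'contact_force': array([-0.086 , -0.8969,  0.0026]), 'wrist_torque': array([-0.0318,  0.0137,  0.0128]), 'opening': np.float64(0.9993)}
top {'mtx': [[391.516, 0.0, 252.1276], [0.0, 391.516, 189.0558], [0.0, 0.0, 1.0]], 'xyz': [0.4476, 0.0685, 1.1138], 'orientation': [-0.7037, 0.708, -0.0407, 0.0445]}
side {'mtx': [[355.6064, 0.0, 257.7574], [0.0, 355.6064, 190.7451], [0.0, 0.0, 1.0]], 'xyz': [0.3181, 0.7189, 0.8144], 'orientation': [-0.1551, 0.9146, -0.3666, 0.0717]}
wrist {'mtx': [[313.5545, 0.0, 252.9418], [0.0, 313.5545, 193.7899], [0.0, 0.0, 1.0]], 'hand_eye': [[-0.0006, -0.9545, -0.2982, 0.0756], [1.0, -0.0005, -0.0004, 0.0007], [0.0002, -0.2982, 0.9545, -0.1426], [0.0, 0.0, 0.0, 1.0]]}
```

View pics/top0.png

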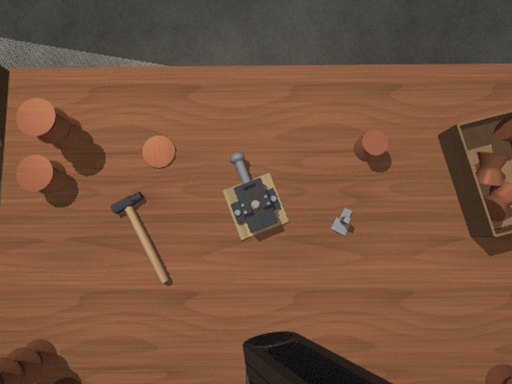

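View pics/side0.png

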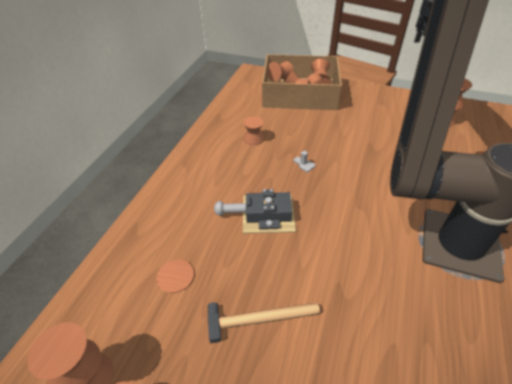

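Top view: the keeper is at about (343,222) with its nose to the upper right, and the holder is at (255,205) with the stake pointing up to (237,158). In the side view the holder is at (268,210) and the keeper at (304,162).

```bash
cat > h.py <<'E'
import numpy as np, cv2
from scipy.spatial.transform import Rotation as R
from plant import ctrl, eyes
def cam(n,name=None):
    s=ctrl.get_state(); c=eyes.read_camera(n); K=c["mtx"]
    if n=="wrist":
        T=np.eye(4);T[:3,:3]=R.from_quat(s["tcp_rot"]).as_matrix();T[:3,3]=s["eef_pos"];T=T@np.array(c["hand_eye"])
        Rm,o=T[:3,:3],T[:3,3]
    else: Rm,o=R.from_quat(c["orientation"]).as_matrix(),np.array(c["xyz"])
    if name: cv2.imwrite(f"pics/{name}.png",c["image"]); np.savez(f"pics/{name}.npz",K=K,R=Rm,o=o)
    return c["image"],(np.array(K),Rm,o)
def load(name): d=np.load(f"pics/{name}.npz"); return cv2.imread(f"pics/{name}.png"),(d["K"],d["R"],d["o"])
def ray(C,uv):
    K,Rm,o=C; return o,Rm@np.linalg.solve(K,[uv[0],uv[1],1.])
def plane(C,uv,z):
    o,d=ray(C,uv); return o+d*(z-o[2])/d[2]
def tri(obs):
    A=np.zeros((3,3));b=np.zeros(3);L=[]
    for C,uv in obs:
        o,d=ray(C,uv);d=d/np.linalg.norm(d);P=np.eye(3)-np.outer(d,d);A+=P;b+=P@o;L.append((o,P))
    x=np.linalg.solve(A,b); return x,[np.linalg.norm(P@(x-o))*1e3 for o,P in L]
def proj(C,p):
    K,Rm,o=C; q=K@(Rm.T@(np.asarray(p)-o)); return q[:2]/q[2]
def st():
    s=ctrl.get_state(); Rm=R.from_quat(s["tcp_rot"]).as_matrix()
    print("t",round(float(s["time"]),2),"p",np.round(s["eef_pos"],4),"yaw x",round(np.degrees(np.arctan2(Rm[1,0],Rm[0,0])),2),"z",np.round(Rm[:,2],3),"F",np.round(s["contact_force"],2),"op",round(float(s["opening"])*85.4,1)); return s
E
python3 - <<'E'
from h import *
s=st(); _,C=cam("top","top1"); _,D=cam("side","side1")
print("keeper post",plane(C,(347,212),.052),"plate",plane(C,(342,225),.006))
print("holder",plane(C,(255,205),.06),"stakehead",plane(C,(237,158),.05),"pl",tri([(C,(255,204)),(D,(268,208))]))
print("blank",plane(C,(159,152),.008),"pot",plane(C,(374,143),.074),"hammerhead",plane(C,(127,202),.02))
E
```

```text
t 0.15 p [ 0.2025 -0.6434  0.2303] yaw x 17.47 z [-0.     0.002 -1.   ] F [-0.01  0.05  0.18] op 85.4
keeper post [ 0.51204091 -0.18267849  0.052     ] plate [ 0.47831904 -0.17822779  0.006     ]
holder [0.53195769 0.06642065 0.06      ] stakehead [0.66329688 0.11529272 0.05      ] pl (array([0.53579173, 0.06592924, 0.02504516]), [np.float64(1.7984076657533052), np.float64(1.7984076657534265)])
blank [0.69096079 0.34198971 0.008     ] pot [ 0.69718819 -0.25703327  0.074     ] hammerhead [0.54583983 0.42573982 0.02      ]
```

View pics/wrist0.png

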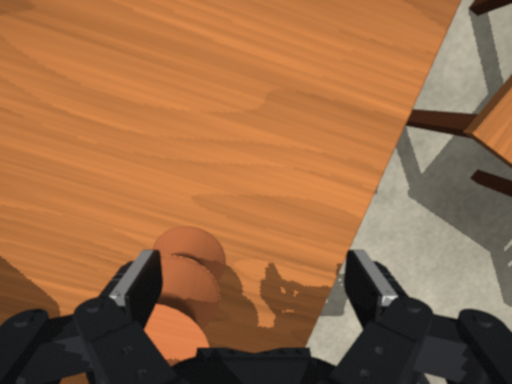

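The pot, blank and hammer are well clear of the path. I'll move to a view pose above the keeper, then turn so the jaws lie along the keeper's length.

Request:
send_rows(
  translation=[
    [0.94,-0.78,0],
    [0.94,-0.78,0],
    [0.94,-0.78,0],
    [0.94,-0.78,0],
    [0.94,-0.78,0],
  ],
  rotation=[
    [0,0,0],
    [0,0,0],
    [0,0,0],
    [0,0,0],
    [0,0,0],
  ],
  grip=[85,85,85,85,85],
)

```text
time: 0.88
eef_pos: [0.3025, -0.4888, 0.2312]
tcp_rot: [0.988, 0.152, 0.0, -0.0]
contact_force: [-0.2, -0.4, -0.6]
opening: 0.995
```

Request:
send_rows(
  translation=[
    [0.94,-0.78,0],
    [0.94,-0.78,0],
    [0.94,-0.78,0],
    [0.94,-0.78,0],
    [0.94,-0.78,0],
  ],
  rotation=[
    [0,0,0],
    [0,0,0],
    [0,0,0],
    [0,0,0],
    [0,0,0],
  ],
  grip=[85,85,85,85,85],
)

```text
time: 1.5
eef_pos: [0.4019, -0.3349, 0.2314]
tcp_rot: [0.988, 0.152, 0.0, 0.0]
contact_force: [-0.3, -1.0, 0.3]
opening: 0.989
```

Request:
send_rows(
  translation=[
    [0.94,-0.78,0.1],
    [0.94,-0.78,0.1],
    [0.94,-0.78,0.1],
    [0.94,-0.78,0.1],
    [0.94,-0.78,0.1],
  ],
  rotation=[
    [0,0,0],
    [0,0,0],
    [0,0,0],
    [0,0,0],
    [0,0,0],
  ],
  grip=[85,85,85,85,85],
)

```text
time: 2.12
eef_pos: [0.5013, -0.181, 0.2163]
tcp_rot: [0.988, 0.152, 0.0, 0.0]
contact_force: [0.2, -1.0, -0.3]
opening: 0.993
```

Request:
send_rows(
  translation=[
    [0,0,0.1],
    [0,0,0.1],
    [0,0,0.1],
    [0,0,0.1],
    [0,0,0.1],
  ],
  rotation=[
    [0,0,-1],
    [0,0,-1],
    [0,0,-1],
    [0,0,-1],
    [0,0,-1],
  ],
  grip=[85,85,85,85,85],
)

```text
time: 2.75
eef_pos: [0.5007, -0.182, 0.2012]
tcp_rot: [0.932, 0.364, -0.0, -0.0]
contact_force: [1.2, 0.5, 0.9]
opening: 0.992
```

Request:
send_rows(
  translation=[
    [0,0,0],
    [0,0,0],
    [0,0,0],
    [0,0,0],
    [0,0,0],
  ],
  rotation=[
    [0,0,-1],
    [0,0,-1],
    [0,0,-1],
    [0,0,-1],
    [0,0,0],
  ],
  grip=[85,85,85,85,85],
)

```text
time: 3.38
eef_pos: [0.5007, -0.1821, 0.2013]
tcp_rot: [0.855, 0.518, -0.0, -0.0]
contact_force: [-0.1, -0.3, -0.5]
opening: 0.994
```

Run:
```python
from h import *
st(); im,C=cam("wrist","wk1")
x0,y0,w,h=140,60,240,180
cv2.imwrite("pics/wk1c.png",cv2.resize(im[y0:y0+h,x0:x0+w],None,fx=3,fy=3,interpolation=cv2.INTER_CUBIC))
print(proj(C,(.5,-.18,0)))
```

```text
t 3.38 p [ 0.5007 -0.1821  0.2013] yaw x 62.41 z [-0.  0. -1.] F [-0.12 -0.29 -0.53] op 84.9
[251.60758156 165.12847584]
```

View pics/wk1c.png

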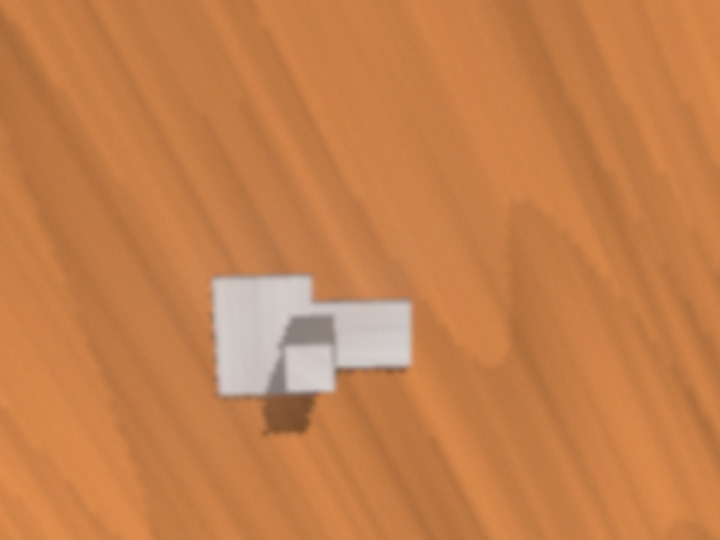

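The crop shows the keeper flat with its nose to the right: wide-part corners (213,278), (312,276) and (219,396), nose end edge (411,301)–(411,368), and post top a square (285,345)–(335,392). I'll refine these with masks and contours.

```bash
cat > keeper.py <<'E'
from h import *
im,C=load("wk1")
hsv=cv2.cvtColor(im,cv2.COLOR_BGR2HSV)
m=((hsv[...,1]<60)&(hsv[...,2]>90)).astype(np.uint8); m[260:]=0; m[:, :180]=0;m[:,320:]=0
n,l,s,c=cv2.connectedComponentsWithStats(m); i=1+np.argmax(s[1:,4]); print(s[i])
def w(cu,cv_,z): return plane(C,((cu+.5)/3-.5+140,(cv_+.5)/3-.5+60),z)
pts={k:w(*v) for k,v in dict(tl=(213,278,.006),tr=(312,276,.006),nt=(411,301,.006),nb=(411,368,.006),bl=(219,396,.006)).items()}
post=w(310,368,.052)
d=lambda a,b: pts[b]-pts[a]
print("wide len",np.linalg.norm(d('tl','tr')),"wide w",np.linalg.norm(d('tl','bl')),"nose w",np.linalg.norm(d('nb','nt')))
for a,b in (('tl','tr'),):
  v=d(a,b);print("yaw",np.degrees(np.arctan2(v[1],v[0])))
v=d('nb','nt');print("yaw nose",np.degrees(np.arctan2(v[1],v[0]))-90)
v=d('bl','tl');print("yaw rear",np.degrees(np.arctan2(v[1],v[0]))-90)
mid=lambda a,b:(pts[a]+pts[b])/2
v=mid('nt','nb')-mid('tl','bl');print("axis yaw",np.degrees(np.arctan2(v[1],v[0])),"len",np.linalg.norm(v),"centre",(mid('nt','nb')+mid('tl','bl'))/2)
print("post",post)
E
python3 keeper.py
```

```text
[ 211  152   66   40 2052]
wide len 0.03579867302774696 wide w 0.04458753513195297 nose w 0.025270395662698085
yaw -26.455923036697246
yaw nose -26.335472126568952
yaw rear -27.031335229432415
axis yaw -26.63269327533934 len 0.07181782519343269 centre [ 0.48982237 -0.18173734  0.006     ]
post [ 0.49019541 -0.1813545   0.052     ]
```

Request:
send_rows(
  translation=[
    [0.783,-0.289,-0.16],
    [0.783,-0.289,-0.16],
    [0.783,-0.289,-0.16],
    [0.783,-0.289,-0.16],
    [0.783,-0.289,-0.16],
  ],
  rotation=[
    [0,0,0],
    [0,0,0],
    [0,0,0],
    [0,0,0],
    [0,0,0],
  ],
  grip=[85,85,85,85,85],
)

```text
time: 4.05
eef_pos: [0.5166, -0.0571, 0.2255]
tcp_rot: [0.855, 0.518, 0.0, 0.0]
contact_force: [0.4, 0.4, 0.2]
opening: 0.996
```

Request:
send_rows(
  translation=[
    [0.783,-0.289,-0.16],
    [0.783,-0.289,-0.16],
    [0.783,-0.289,-0.16],
    [0.783,-0.289,-0.16],
    [0.783,-0.289,-0.16],
  ],
  rotation=[
    [0,0,0],
    [0,0,0],
    [0,0,0],
    [0,0,0],
    [0,0,0],
  ],
  grip=[85,85,85,85,85],
)

```text
time: 4.68
eef_pos: [0.5325, 0.0671, 0.2495]
tcp_rot: [0.855, 0.518, 0.0, 0.0]
contact_force: [0.2, 1.2, -0.2]
opening: 0.995
```

Request:
send_rows(
  translation=[
    [0,0,0],
    [0,0,0],
    [0,0,0],
    [0,0,0],
    [0,0,0],
  ],
  rotation=[
    [0,0,-1],
    [0,0,-1],
    [0,0,-1],
    [0,0,-1],
    [0,0,-1],
  ],
  grip=[85,85,85,85,85],
)

```text
time: 5.3
eef_pos: [0.5324, 0.0663, 0.2493]
tcp_rot: [0.722, 0.692, -0.0, -0.0]
contact_force: [-0.6, 0.7, -0.4]
opening: 0.994
```

Request:
send_rows(
  translation=[
    [0,0,0],
    [0,0,0],
    [0,0,0],
    [0,0,0],
    [0,0,0],
  ],
  rotation=[
    [0,0,-1],
    [0,0,-1],
    [0,0,-1],
    [0,0,-1],
    [0,0,-0.5],
  ],
  grip=[85,85,85,85,85],
)

```text
time: 5.92
eef_pos: [0.5324, 0.0663, 0.2493]
tcp_rot: [0.574, 0.819, -0.0, -0.0]
contact_force: [0.4, 0.6, -0.4]
opening: 0.992
```

Run:
```python
from h import *
import time
st(); im,C=cam("wrist","wh1")
x0,y0,w,h=130,50,260,195
cv2.imwrite("pics/wh1c.png",cv2.resize(im[y0:y0+h,x0:x0+w],None,fx=3,fy=3,interpolation=cv2.INTER_CUBIC))
```

```text
t 5.92 p [0.5324 0.0663 0.2493] yaw x 109.98 z [-0.  0. -1.] F [ 0.38  0.63 -0.42] op 84.7
```

View pics/wh1c.png

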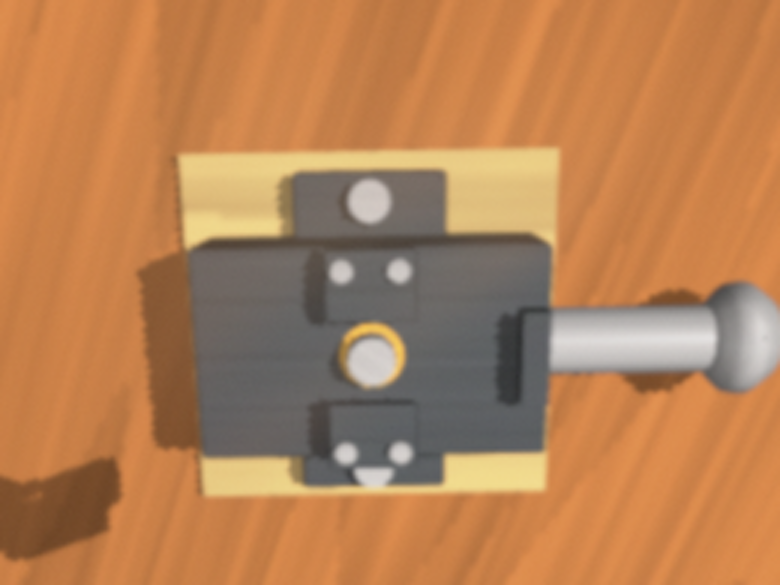

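The crop shows the holder nearly aligned with the tool: plunger top at (372,361), lip inner edges at rows 320 and 404, lip screws at (341,271), (399,271), (346,453) and (400,453), end-stop face at column ~521, and the stake to the right. Next I'll get exact numbers.

```bash
cat > hold.py <<'E'
from h import *
im,C=load("wh1"); o=C[2]
def pc(cu,cv_): return np.array([(cu+.5)/3-.5+130,(cv_+.5)/3-.5+50])
hsv=cv2.cvtColor(im,cv2.COLOR_BGR2HSV); g=cv2.cvtColor(im,cv2.COLOR_BGR2GRAY).astype(float)
# subpixel edge: strongest gradient of channel along a scan direction, then fitLine
def edge(ch,p,q,n,r=4,npts=60):
    p,q=np.array(p),np.array(q); t=np.linspace(0,1,npts)[:,None]; P=p+(q-p)*t; n=np.array(n,float)
    s=np.arange(-r,r+.01,.1); X=P[:,None,:]+s[None,:,None]*n
    v=cv2.remap(cv2.GaussianBlur(ch,(0,0),.8).astype(np.float32),X[...,0].astype(np.float32),X[...,1].astype(np.float32),cv2.INTER_CUBIC)
    k=np.abs(np.gradient(v,axis=1)).argmax(1); E=P+s[k][:,None]*n
    return cv2.fitLine(E.astype(np.float32),cv2.DIST_HUBER,0,.01,.01).ravel()
S=hsv[...,1].astype(float); b=im[...,0].astype(float); r=im[...,2].astype(float)
def yaw(L,z):
    a=plane(C,L[2:]-40*L[:2],z);c=plane(C,L[2:]+40*L[:2],z);v=c-a
    if v@np.array([.94,.34,0])<0:v=-v
    return np.degrees(np.arctan2(v[1],v[0]))
zb=.010; zd=.055
bt=edge(b,pc(190,155),pc(550,149),(0,1)); bb=edge(b,pc(215,496),pc(535,491),(0,1)); 
bl=edge(b,pc(180,165),pc(187,235),(1,0)); br=edge(b,pc(558,160),pc(555,235),(1,0))
db=edge(r,pc(215,456),pc(535,452),(0,1)); dl=edge(r,pc(195,270),pc(203,440),(1,0)); dr=edge(r,pc(546,390),pc(544,440),(1,0))
lu=edge(g,pc(335,320),pc(410,320),(0,1),2);ll=edge(g,pc(335,404),pc(410,404),(0,1),2)
es=edge(g,pc(521,325),pc(521,385),(1,0),2)
print("yaws board",yaw(bt,zb),yaw(bb,zb),"deck bottom",yaw(db,zd),"lips",yaw(lu,zd+.014),yaw(ll,zd+.014),"left",yaw(bl,zb)+0,yaw(dl,zd))
def at(L,u=None,v=None): return L[2:]+L[:2]*(((u-L[2])/L[0]) if u is not None else ((v-L[3])/L[1]))
# corners
X=lambda A,B:(lambda h:h[:2]/h[2])(np.cross(np.cross([*A[2:],1],[*(A[2:]+A[:2]),1]),np.cross([*B[2:],1],[*(B[2:]+B[:2]),1])))
for z in (.004,.008,.012,.016):
    c=[plane(C,X(a,e),z) for a,e in ((bt,bl),(bt,br),(bb,br),(bb,bl))]
    e=[plane(C,X(db,a),z+.045) for a in (dl,dr)]
    print(z,"board 150x144:",[round(np.linalg.norm(c[i]-c[(i+1)%4])*1e3,1) for i in range(4)],"c",np.round(np.mean(c,0)[:2],4),"deck132:",round(np.linalg.norm(e[0]-e[1])*1e3,1),
     "lipgap30",round(np.linalg.norm(plane(C,at(lu,u=253),z+.059)-plane(C,at(ll,u=253),z+.059))*1e3,1))
# plunger top
w=((hsv[...,1]<60)&(g>120)).astype(np.uint8); n,l,s,c=cv2.connectedComponentsWithStats(w)
i=l[tuple(np.round(pc(372,361)).astype(int)[::-1])]; print("plunger blob",s[i],c[i],"eq dia px",2*np.sqrt(s[i][4]/np.pi))
pu=c[i]
for z in (.061,.065,.069,.073): 
    u=plane(C,pu,z); sc=np.linalg.norm(plane(C,pu+[1,0],z)-u); print(z,"pl",np.round(u,4),"dia18:",round(sc*2e3*np.sqrt(s[i][4]/np.pi),1))
scr=[pc(341,271),pc(399,271),pc(346,453),pc(400,453)]
print("lip mid (edges)",(plane(C,at(lu,u=pu[0]),zd+.014)+plane(C,at(ll,u=pu[0]),zd+.014))/2)
u=[plane(C,p,zd+.014) for p in scr]; print("screws",np.mean(u,0),[np.round(np.linalg.norm(u[a]-u[b])*1e3,1) for a,b in((0,1),(2,3),(0,2),(1,3))])
E
python3 hold.py
```

```text
yaws board 20.91039714127584 21.033265004580674 deck bottom 21.21791161864063 lips 19.837639507937965 19.95833706379301 left -69.18805149857128 -68.94057465219745
0.004 board 150x144: [np.float64(150.7), np.float64(144.9), np.float64(149.8), np.float64(145.2)] c [0.5326 0.0649] deck132: 130.9 lipgap30 29.6
0.008 board 150x144: [np.float64(149.2), np.float64(143.4), np.float64(148.2), np.float64(143.7)] c [0.5324 0.0656] deck132: 129.4 lipgap30 29.3
0.012 board 150x144: [np.float64(147.6), np.float64(141.9), np.float64(146.7), np.float64(142.2)] c [0.5321 0.0664] deck132: 127.8 lipgap30 28.9
0.016 board 150x144: [np.float64(146.0), np.float64(140.4), np.float64(145.1), np.float64(140.7)] c [0.5318 0.0671] deck132: 126.3 lipgap30 28.6
plunger blob [246 162  16  18 219] [253.26027397 170.06849315] eq dia px 16.698486766680407
0.061 pl [0.5324 0.0654 0.061 ] dia18: 18.0
0.065 pl [0.5321 0.0662 0.065 ] dia18: 17.8
0.069 pl [0.5318 0.0671 0.069 ] dia18: 17.6
0.073 pl [0.5314 0.068  0.073 ] dia18: 17.4
lip mid (edges) [0.53230978 0.06558981 0.069     ]
screws [0.53244149 0.06601274 0.069     ] [np.float64(19.8), np.float64(19.5), np.float64(65.5), np.float64(65.5)]
```

The holder's base height is about 6 mm, so the deck is at about 0.051. Its yaw is 21.0° and its centre is about (0.5325, 0.0652). Next I'll go back to the keeper for the grasp.

Request:
send_rows(
  translation=[
    [0,0,0],
    [0,0,0],
    [0,0,0],
    [0,0,0],
    [0,0,0],
  ],
  rotation=[
    [0,0,0.932],
    [0,0,0.932],
    [0,0,0.932],
    [0,0,0.932],
    [0,0,0.932],
  ],
  grip=[85,85,85,85,85],
)

```text
time: 6.6
eef_pos: [0.5324, 0.0663, 0.2493]
tcp_rot: [0.729, 0.685, -0.0, -0.0]
contact_force: [0.2, 1.4, -0.1]
opening: 0.998
```

Request:
send_rows(
  translation=[
    [0,0,0],
    [0,0,0],
    [0,0,0],
    [0,0,0],
    [0,0,0],
  ],
  rotation=[
    [0,0,0.932],
    [0,0,0.932],
    [0,0,0.932],
    [0,0,0.932],
    [0,0,0.932],
  ],
  grip=[85,85,85,85,85],
)

```text
time: 7.22
eef_pos: [0.5324, 0.0663, 0.2493]
tcp_rot: [0.852, 0.523, -0.0, -0.0]
contact_force: [0.0, -0.2, 0.2]
opening: 0.996
```

Request:
send_rows(
  translation=[
    [-0.802,0.244,0.2],
    [-0.802,0.244,0.2],
    [-0.802,0.244,0.2],
    [-0.802,0.244,0.2],
    [-0.802,0.244,0.2],
  ],
  rotation=[
    [0,0,0],
    [0,0,0],
    [0,0,0],
    [0,0,0],
    [0,0,0],
  ],
  grip=[85,85,85,85,85],
)

```text
time: 7.85
eef_pos: [0.5111, -0.0584, 0.2192]
tcp_rot: [0.851, 0.524, 0.0, 0.0]
contact_force: [0.2, -0.3, -0.3]
opening: 0.995
```

Request:
send_rows(
  translation=[
    [-0.802,0.244,0.5],
    [-0.802,0.244,0.5],
    [-0.802,0.244,0.5],
    [-0.802,0.244,0.5],
    [-0.802,0.244,0.5],
  ],
  rotation=[
    [0,0,0],
    [0,0,0],
    [0,0,0],
    [0,0,0],
    [0,0,0],
  ],
  grip=[85,85,85,85,85],
)

```text
time: 8.48
eef_pos: [0.4899, -0.1824, 0.144]
tcp_rot: [0.851, 0.524, 0.0, 0.0]
contact_force: [0.0, -0.2, 0.5]
opening: 0.994
```

Run:
```python
from h import *
s=st(); Rm=R.from_quat(s["tcp_rot"]).as_matrix(); print((Rm.T@(np.array([.49,-.1816,.0225])-s["eef_pos"]))/.03)
```

```text
t 8.47 p [ 0.4899 -0.1824  0.144 ] yaw x 63.26 z [ 0. -0. -1.] F [ 0.01 -0.2   0.51] op 84.9
[ 0.02655138 -0.01112899  4.04851299]
```

Request:
send_rows(
  translation=[
    [0.027,-0.011,0.81],
    [0,0,0.81],
    [0,0,0.81],
    [0,0,0.81],
    [0,0,0.81],
  ],
  rotation=[
    [0,0,-0.03],
    [0,0,0],
    [0,0,0],
    [0,0,0],
    [0,0,0],
  ],
  grip=[85,85,85,85,85],
)

```text
time: 9.1
eef_pos: [0.4902, -0.1808, 0.0222]
tcp_rot: [0.851, 0.526, 0.0, 0.0]
contact_force: [0.8, -0.0, -0.5]
opening: 0.996
```

Request:
send_rows(
  translation=[
    [0,0,0],
    [0,0,0],
    [0,0,0],
    [0,0,0],
    [0,0,0],
  ],
  rotation=[
    [0,0,0],
    [0,0,0],
    [0,0,0],
    [0,0,0],
    [0,0,0],
  ],
  grip=[30,10,10,10,10],
  squeeze=80,
)

```text
time: 9.72
eef_pos: [0.4912, -0.1814, 0.0242]
tcp_rot: [0.85, 0.526, 0.001, 0.001]
contact_force: [0.5, 0.6, 3.9]
opening: 0.172
```

Request:
send_rows(
  translation=[
    [0,0,0],
    [0,0,0],
    [0,0,0],
  ],
  rotation=[
    [0,0,0],
    [0,0,0],
    [0,0,0],
  ],
  grip=[5,5,5],
)

```text
time: 10.1
eef_pos: [0.4912, -0.1813, 0.0242]
tcp_rot: [0.85, 0.526, 0.001, 0.001]
contact_force: [-0.2, -0.6, 6.1]
opening: 0.168
```

Run:
```python
from h import *
st()
```

```text
t 10.1 p [ 0.4912 -0.1813  0.0242] yaw x 63.51 z [ 0.002 -0.001 -1.   ] F [-0.17 -0.62  6.08] op 14.4
```

Request:
send_rows(
  translation=[
    [0,0,-0.3],
    [0,0,-0.8],
    [0,0,-0.9],
    [0,0,-0.9],
    [0,0,-0.8],
  ],
  rotation=[
    [0,0,0],
    [0,0,0],
    [0,0,0],
    [0,0,0],
    [0,0,0],
  ],
  grip=[5,5,5,5,5],
)

```text
time: 10.72
eef_pos: [0.4893, -0.1802, 0.134]
tcp_rot: [0.85, 0.526, -0.0, -0.001]
contact_force: [0.5, -0.2, -1.8]
opening: 0.172
```

Request:
send_rows(
  translation=[
    [0.744,-0.295,0],
    [0.744,-0.295,0],
    [0.744,-0.295,0],
    [0.744,-0.295,0],
    [0.744,-0.295,0],
  ],
  rotation=[
    [0,0,0],
    [0,0,0],
    [0,0,0],
    [0,0,0],
    [0,0,0],
  ],
  grip=[5,5,5,5,5],
)

```text
time: 11.35
eef_pos: [0.4992, -0.06, 0.133]
tcp_rot: [0.85, 0.526, -0.001, -0.001]
contact_force: [-0.0, -1.0, -1.8]
opening: 0.167
```

Request:
send_rows(
  translation=[
    [0.744,-0.295,0],
    [0.744,-0.295,0],
    [0.744,-0.295,0],
    [0.744,-0.295,0],
    [0.744,-0.295,0],
  ],
  rotation=[
    [0,0,0],
    [0,0,0],
    [0,0,0],
    [0,0,0],
    [0,0,0],
  ],
  grip=[5,5,5,5,5],
)

```text
time: 11.98
eef_pos: [0.5093, 0.0594, 0.1329]
tcp_rot: [0.85, 0.526, -0.001, -0.001]
contact_force: [-0.2, 0.4, -2.6]
opening: 0.166
```

Request:
send_rows(
  translation=[
    [0,0,0],
    [0,0,0],
    [0,0,0],
    [0,0,0],
    [0,0,0],
  ],
  rotation=[
    [0,0,-0.95],
    [0,0,-0.95],
    [0,0,-0.95],
    [0,0,-0.95],
    [0,0,-0.95],
  ],
  grip=[5,5,5,5,5],
)

```text
time: 12.6
eef_pos: [0.5093, 0.0586, 0.1329]
tcp_rot: [0.723, 0.691, -0.001, -0.001]
contact_force: [-0.1, 1.1, -2.0]
opening: 0.174
```

Request:
send_rows(
  translation=[
    [0,0,0],
    [0,0,0],
    [0,0,0],
    [0,0,0],
    [0,0,0],
  ],
  rotation=[
    [0,0,-0.95],
    [0,0,-0.95],
    [0,0,-0.95],
    [0,0,-0.95],
    [0,0,-0.95],
  ],
  grip=[5,5,5,5,5],
)

```text
time: 13.22
eef_pos: [0.5093, 0.0586, 0.1329]
tcp_rot: [0.565, 0.825, -0.001, -0.001]
contact_force: [-0.2, -0.1, -2.9]
opening: 0.165
```

Run:
```python
from h import *
s=st(); im,C=cam("wrist","wg1"); cv2.imwrite("pics/wg1c.png",cv2.resize(im[110:370,110:400],None,fx=2.3,fy=2.3,interpolation=cv2.INTER_CUBIC))
```

```text
t 13.22 p [0.5093 0.0586 0.1329] yaw x 111.17 z [-0.003  0.    -1.   ] F [-0.24 -0.14 -2.87] op 14.1
```

View pics/wg1c.png

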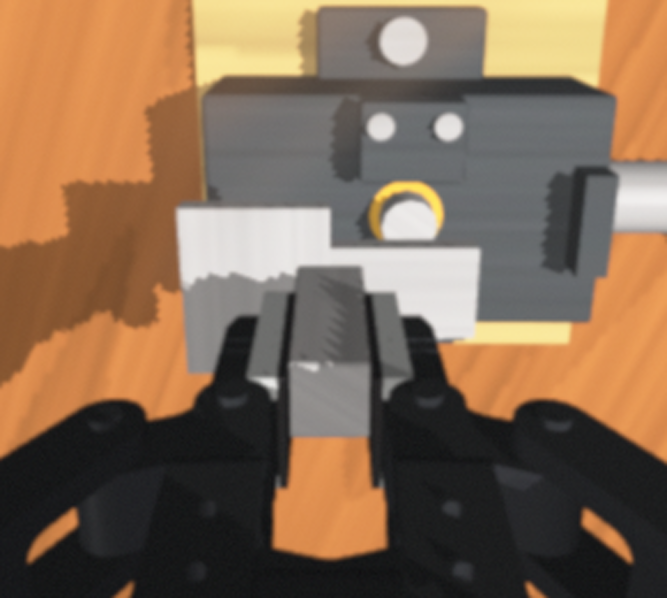

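The crop shows the keeper held level with its nose to the right. Its corners are at tl (177,207), tr (330,207), nt (480,247), nb (472,340) and bl (188,371), and the plunger is visible just past the nose edge.

```bash
cat > grip.py <<'E'
from h import *
im,C=load("wg1"); q=lambda a:((a[0]+.5)/2.3-.5+110,(a[1]+.5)/2.3-.5+110)
tcp=np.array([.5093,.0586,.1329]); ph=np.radians(111.17); ex=np.array([np.cos(ph),np.sin(ph)]);ey=np.array([np.sin(ph),-np.cos(ph)])
P=dict(tl=(177,207),tr=(330,207),ni=(330,245.5),nt=(480,247),nb=(472,340),bl=(188,371))
for z in (.1107,.1147,.1187):
    T={}
    for k,a in P.items():
        d=plane(C,q(a),z)[:2]-tcp[:2]; T[k]=np.array([d@ey,d@ex])*1e3   # (keeper x, keeper y) approx in tool frame
    L=lambda a,b:round(np.linalg.norm(T[a]-T[b]),1)
    print(z,{k:np.round(v,1) for k,v in T.items()},"36:",L('tl','tr'),"44:",L('tl','bl'),"24:",L('nt','nb'),
     "slopes",[round(np.degrees(np.arctan2(*(T[b]-T[a])[::-1])),2) for a,b in (('tl','tr'),('ni','nt'),('nb','nt'),('bl','tl'))],
     "lat mid nose",(T['nt']+T['nb'])[1]/2,"wide",(T['tl']+T['bl'])[1]/2,"x mid",(T['nt'][0]+T['nb'][0]+T['tl'][0]+T['bl'][0])/4)
# holder features again
for n,a,z in (("plunger~",(408,222),.063),("scr",(381,127),.065),("scr",(448,127),.065),("lip upper inner",(413,181),.065)):
    p=plane(C,q(a),z); print(n,np.round(p,4))
E
python3 grip.py
```

```text
0.1107 {'tl': array([-37.4,  20.6]), 'tr': array([-0.5, 20.7]), 'ni': array([-0.5, 10.7]), 'nt': array([36.2, 10.4]), 'nb': array([ 35.8, -15.1]), 'bl': array([-37.3, -24.2])} 36: 36.9 44: 44.8 24: 25.5 slopes [np.float64(0.03), np.float64(-0.58), np.float64(88.92), np.float64(90.03)] lat mid nose -2.373309735359812 wide -1.7636800871612301 x mid -0.675133619725182
0.1147 {'tl': array([-36.5,  22. ]), 'tr': array([-0.5, 22. ]), 'ni': array([-0.5, 12.3]), 'nt': array([35.4, 11.9]), 'nb': array([ 34.9, -12.9]), 'bl': array([-36.4, -21.8])} 36: 36.0 44: 43.7 24: 24.8 slopes [np.float64(0.03), np.float64(-0.58), np.float64(88.92), np.float64(90.03)] lat mid nose -0.4907922773213933 wide 0.10404899732831652 x mid -0.6615494072553147
0.1187 {'tl': array([-35.6,  23.3]), 'tr': array([-0.5, 23.3]), 'ni': array([-0.5, 13.9]), 'nt': array([34.5, 13.5]), 'nb': array([ 34. , -10.7]), 'bl': array([-35.5, -19.3])} 36: 35.1 44: 42.6 24: 24.2 slopes [np.float64(0.03), np.float64(-0.58), np.float64(88.92), np.float64(90.03)] lat mid nose 1.3917251807170459 wide 1.9717780818178792 x mid -0.6479651947854261
plunger~ [0.5315 0.0671 0.063 ]
scr [0.5118 0.0924 0.065 ]
scr [0.5304 0.0996 0.065 ]
lip upper inner [0.5273 0.0804 0.065 ]
```

Dimensions at z=0.1147 match the nominal sizes, so the keeper is level. It sits (-0.6, -0.5) mm in the grip. I'll centre over the start point and descend.

Request:
send_rows(
  translation=[
    [-0.054,0.093,0.2],
    [0,0,0.4],
    [0,0,0.4],
    [0,0,0.25],
    [0,0,0.1],
  ],
  rotation=[
    [0,0,0.03],
    [0,0,0],
    [0,0,0],
    [0,0,0],
    [0,0,0],
  ],
  grip=[5,5,5,5,5],
  squeeze=100,
)

```text
time: 13.9
eef_pos: [0.5131, 0.058, 0.0923]
tcp_rot: [0.567, 0.823, -0.0, -0.001]
contact_force: [-0.0, 0.2, -1.8]
opening: 0.164
```

Request:
send_rows(
  translation=[
    [0,0,0.08],
    [0,0,0.08],
    [0,0,0],
  ],
  rotation=[
    [0,0,0],
    [0,0,0],
    [0,0,0],
  ],
  grip=[5,5,5],
)

```text
time: 14.28
eef_pos: [0.5137, 0.058, 0.0886]
tcp_rot: [0.567, 0.823, 0.0, 0.0]
contact_force: [0.1, 0.6, -2.7]
opening: 0.166
```

```bash
python3 -c "
from h import *
st()"
```

```text
t 14.28 p [0.5137 0.058  0.0886] yaw x 110.86 z [ 0. -0. -1.] F [ 0.1   0.62 -2.65] op 14.2
```

Request:
send_rows(
  translation=[
    [0,0,0.05],
    [0,0,0.05],
    [0,0,0.05],
    [0,0,0.05],
  ],
  rotation=[
    [0,0,0],
    [0,0,0],
    [0,0,0],
    [0,0,0],
  ],
  grip=[5,5,5,5],
)

```text
time: 14.78
eef_pos: [0.5139, 0.0579, 0.0833]
tcp_rot: [0.567, 0.823, 0.0, 0.0]
contact_force: [-3.9, -0.2, 5.5]
opening: 0.167
```

```bash
python3 -c "
from h import *
st()"
```

```text
t 14.78 p [0.5139 0.0579 0.0833] yaw x 110.87 z [ 0. -0. -1.] F [-3.92 -0.16  5.49] op 14.3
```

Request:
send_rows(
  translation=[
    [0,0,0.05],
    [0,0,0.05],
    [0,0,0.05],
    [0,0,0.05],
  ],
  rotation=[
    [0,0,0],
    [0,0,0],
    [0,0,0],
    [0,0,0],
  ],
  grip=[5,5,5,5],
)

```text
time: 15.28
eef_pos: [0.5139, 0.0579, 0.0777]
tcp_rot: [0.567, 0.824, -0.0, 0.0]
contact_force: [-4.6, -1.1, 8.2]
opening: 0.164
```

```bash
python3 -c "
from h import *
st()"
```

```text
t 15.28 p [0.5139 0.0579 0.0777] yaw x 110.88 z [-0. -0. -1.] F [-4.64 -1.14  8.22] op 14.0
```

Request:
send_rows(
  translation=[
    [0,0,0.04],
    [0,0,0.03],
    [0,0,0.02],
    [0,0,0],
  ],
  rotation=[
    [0,0,0],
    [0,0,0],
    [0,0,0],
    [0,0,0],
  ],
  grip=[5,5,5,5],
)

```text
time: 15.78
eef_pos: [0.514, 0.0579, 0.0753]
tcp_rot: [0.567, 0.824, -0.0, 0.0]
contact_force: [-5.4, -0.8, 9.5]
opening: 0.165
```

Run:
```python
from h import *
s=st(); im,C=cam("wrist","wp1"); cv2.imwrite("pics/wp1c.png",cv2.resize(im[80:340,110:400],None,fx=2.3,fy=2.3,interpolation=cv2.INTER_CUBIC))
```

```text
t 15.78 p [0.514  0.0579 0.0753] yaw x 110.88 z [-0. -0. -1.] F [-5.38 -0.76  9.5 ] op 14.1
```

View pics/wp1c.png

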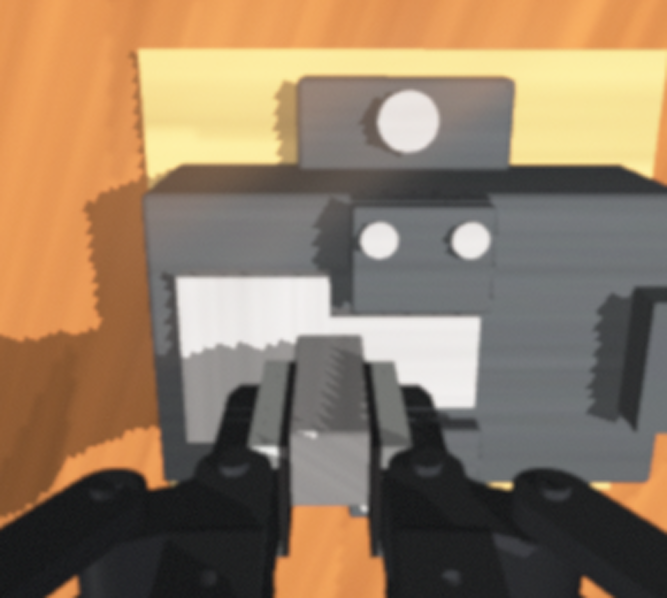

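The crop shows the wide part behind the lips (its right edge at column 331, lip rear edge at 352) and the nose between the lips over the plunger. The nose edges are at rows 316 and 408, and the upper lip's inner edge is at row 312. Next I'll check lateral alignment numerically.

Run:
```python
from h import *
im,C=load("wp1"); q=lambda a:((a[0]+.5)/2.3-.5+110,(a[1]+.5)/2.3-.5+80)
a=np.radians(21.0);c=np.array([.5326,.0653]);hx=np.array([np.cos(a),np.sin(a)]);hy=np.array([-hx[1],hx[0]])
zd=.0508
for n,p,h in (("tl",(177,277),.0065),("tr",(330,277),.0065),("bl",(190,443),.0065),("ni",(331,317),.0065),("nt",(480,317),.0065),("nb",(474,408),.0065),
 ("scr1",(379,240),.014),("scr2",(471,240),.014),("lip in L",(354,311),.014),("lip in R",(492,313),.014),("lip out L",(352,207),.014),("deck bottom L",(180,480),0),("deck bottom R",(640,481),0),("lugscrew",(408,121),-.033),("board TL",(138,50),-.045)):
    d=plane(C,q(p),zd+h)[:2]-c; print(n,np.round([d@hx*1e3,d@hy*1e3],1))
```

```text
tl [-56.3  21.6]
tr [-20.4  21.5]
bl [-56.  -22.7]
ni [-20.2  11.5]
nt [15.4 11.4]
nb [ 15.3 -12.9]
scr1 [-9.6 32.6]
scr2 [10.7 32.6]
lip in L [-15.   15.9]
lip in R [16.4 15.3]
lip out L [-15.6  40.1]
deck bottom L [-60.8 -37.9]
deck bottom R [ 62.5 -38.4]
lugscrew [ 1.  53.3]
board TL [-74.5  72. ]
```

Request:
send_rows(
  translation=[
    [0.02,0,0.02],
    [0,0,0.02],
    [0,0,0.01],
    [0,0,0],
  ],
  rotation=[
    [0,0,0],
    [0,0,0],
    [0,0,0],
    [0,0,0],
  ],
  grip=[5,5,5,5],
)

```text
time: 16.32
eef_pos: [0.5139, 0.058, 0.0746]
tcp_rot: [0.567, 0.824, -0.001, 0.0]
contact_force: [-7.0, -3.3, 13.9]
opening: 0.166
```

```bash
python3 -c "
from h import *
s=st();print(s['wrist_torque'])"
```

```text
t 16.32 p [0.5139 0.058  0.0746] yaw x 110.9 z [-0.    -0.001 -1.   ] F [-7.02 -3.31 13.92] op 14.2
[-0.29318359  1.11831774 -0.02955558]
```

Request:
send_rows(
  translation=[
    [0,0.033,0],
    [0,0.033,0],
    [0,0.033,0],
    [0,0.033,0],
    [0,0.033,0],
  ],
  rotation=[
    [0,0,0],
    [0,0,0],
    [0,0,0],
    [0,0,0],
    [0,0,0],
  ],
  grip=[5,5,5,5,5],
)

```text
time: 16.95
eef_pos: [0.5182, 0.0595, 0.0747]
tcp_rot: [0.567, 0.824, -0.001, -0.0]
contact_force: [-8.9, -3.8, 14.4]
opening: 0.17
```

```bash
python3 -c "
from h import *
s=st();print(s['wrist_torque'])"
```

```text
t 16.95 p [0.5182 0.0595 0.0747] yaw x 110.92 z [-0.002 -0.002 -1.   ] F [-8.86 -3.77 14.4 ] op 14.5
[-0.47564437  1.39717968  0.03951677]
```

Request:
send_rows(
  translation=[
    [0,0.033,0],
    [0,0.033,0],
    [0,0.033,0],
    [0,0.033,0],
    [0,0.033,0],
  ],
  rotation=[
    [0,0,0],
    [0,0,0],
    [0,0,0],
    [0,0,0],
    [0,0,0],
  ],
  grip=[5,5,5,5,5],
)

```text
time: 17.58
eef_pos: [0.5227, 0.0612, 0.0747]
tcp_rot: [0.567, 0.824, -0.001, -0.0]
contact_force: [-8.9, -3.3, 14.7]
opening: 0.167
```

```bash
python3 -c "
from h import *
s=st();print(s['wrist_torque'])"
```

```text
t 17.57 p [0.5227 0.0612 0.0747] yaw x 110.93 z [-0.002 -0.002 -1.   ] F [-8.86 -3.29 14.75] op 14.3
[-0.52415937  1.32794712 -0.01679602]
```

Request:
send_rows(
  translation=[
    [0,0.05,0],
    [0,0.06,0],
    [0,0.06,0],
    [0,0.06,0],
    [0,0.06,0],
  ],
  rotation=[
    [0,0,0],
    [0,0,0],
    [0,0,0],
    [0,0,0],
    [0,0,0],
  ],
  grip=[5,5,5,5,5],
)

```text
time: 18.2
eef_pos: [0.5309, 0.0643, 0.0747]
tcp_rot: [0.567, 0.824, -0.001, -0.0]
contact_force: [-8.2, -3.1, 15.6]
opening: 0.167
```

```bash
python3 -c "
from h import *
s=st();print(s['wrist_torque'])"
```

```text
t 18.2 p [0.5309 0.0643 0.0747] yaw x 110.93 z [-0.002 -0.002 -1.   ] F [-8.15 -3.06 15.58] op 14.3
[-0.53175509  1.50703331 -0.01082435]
```

Request:
send_rows(
  translation=[
    [0,0.06,0],
    [0,0.06,0],
    [0,0.06,0],
    [0,0.06,0],
    [0,0.06,0],
  ],
  rotation=[
    [0,0,0],
    [0,0,0],
    [0,0,0],
    [0,0,0],
    [0,0,0],
  ],
  grip=[5,5,5,5,5],
)

```text
time: 18.82
eef_pos: [0.5391, 0.0674, 0.0748]
tcp_rot: [0.567, 0.824, -0.002, -0.0]
contact_force: [-8.4, -3.4, 14.2]
opening: 0.167
```

Request:
send_rows(
  translation=[
    [0,0.04,0],
    [0,0.04,0],
    [0,0.04,0],
    [0,0.04,0],
    [0,0,0],
  ],
  rotation=[
    [0,0,0],
    [0,0,0],
    [0,0,0],
    [0,0,0],
    [0,0,0],
  ],
  grip=[5,5,5,5,5],
)

```text
time: 19.45
eef_pos: [0.5436, 0.0692, 0.0748]
tcp_rot: [0.567, 0.824, -0.002, -0.0]
contact_force: [-7.6, -3.2, 15.5]
opening: 0.164
```

Run:
```python
from h import *
s=st();print(s['wrist_torque']); im,C=cam("wrist","ws1"); cv2.imwrite("pics/ws1c.png",cv2.resize(im[80:340,150:440],None,fx=2.3,fy=2.3,interpolation=cv2.INTER_CUBIC))
```

```text
t 19.45 p [0.5436 0.0692 0.0748] yaw x 110.93 z [-0.002 -0.002 -1.   ] F [-7.59 -3.21 15.49] op 14.0
[-0.52500604  1.59780527  0.026274  ]
```

View pics/ws1c.png

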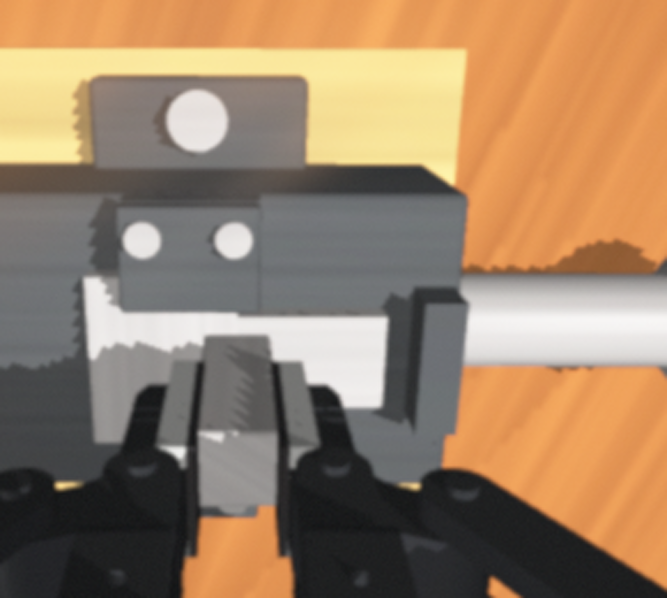

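The crop shows the wide part under the lips, with the nose end at column 388 and the stop's face at about 412–425, so roughly 6 mm remain. I'll continue gently.

Request:
send_rows(
  translation=[
    [0,0.033,0],
    [0,0.033,0],
    [0,0.033,0],
    [0,0.033,0],
    [0,0.02,0],
  ],
  rotation=[
    [0,0,0],
    [0,0,0],
    [0,0,0],
    [0,0,0],
    [0,0,0],
  ],
  grip=[5,5,5,5,5],
)

```text
time: 20.12
eef_pos: [0.5477, 0.0707, 0.0748]
tcp_rot: [0.567, 0.824, -0.002, -0.0]
contact_force: [-9.0, -3.8, 15.5]
opening: 0.166
```

Request:
send_rows(
  translation=[
    [0,0.01,0],
    [0,0.01,0],
  ],
  rotation=[
    [0,0,0],
    [0,0,0],
  ],
  grip=[5,5],
)

```text
time: 20.38
eef_pos: [0.5482, 0.0709, 0.0749]
tcp_rot: [0.567, 0.824, -0.002, -0.001]
contact_force: [-9.4, -4.6, 15.3]
opening: 0.163
```

```bash
cat > f.py <<'E'
from h import *
s=st();hx=np.array([.9336,.3584]);print("along",round(s["contact_force"][:2]@hx,2),"x est",round(-20.6+1e3*(s["eef_pos"][:2]-[.5139,.0579])@hx,2))
E
python3 f.py
```

```text
t 20.38 p [0.5482 0.0709 0.0749] yaw x 110.94 z [-0.003 -0.003 -1.   ] F [-9.36 -4.56 15.33] op 13.9
along -10.38 x est 16.09
```

Request:
send_rows(
  translation=[
    [0,0.01,0],
    [0,0.01,0],
  ],
  rotation=[
    [0,0,0],
    [0,0,0],
  ],
  grip=[5,5],
)

```text
time: 20.62
eef_pos: [0.5487, 0.0711, 0.0748]
tcp_rot: [0.567, 0.824, -0.002, -0.001]
contact_force: [-8.1, -3.7, 15.6]
opening: 0.166
```

```bash
python3 f.py
```

```text
t 20.62 p [0.5487 0.0711 0.0748] yaw x 110.94 z [-0.003 -0.003 -1.   ] F [-8.13 -3.69 15.61] op 14.2
along -8.91 x est 16.65
```

Request:
send_rows(
  translation=[
    [0,0.01,0],
    [0,0.01,0],
    [0,0.01,0],
  ],
  rotation=[
    [0,0,0],
    [0,0,0],
    [0,0,0],
  ],
  grip=[5,5,5],
)

```text
time: 21.0
eef_pos: [0.5495, 0.0714, 0.0749]
tcp_rot: [0.567, 0.824, -0.002, -0.001]
contact_force: [-8.9, -2.7, 15.8]
opening: 0.168
```

```bash
python3 f.py
```

```text
t 21.0 p [0.5495 0.0714 0.0749] yaw x 110.94 z [-0.003 -0.003 -1.   ] F [-8.88 -2.73 15.84] op 14.3
along -9.27 x est 17.52
```

Request:
send_rows(
  translation=[
    [0,0.01,0],
    [0,0.01,0],
  ],
  rotation=[
    [0,0,0],
    [0,0,0],
  ],
  grip=[5,5],
)

```text
time: 21.25
eef_pos: [0.5501, 0.0717, 0.0749]
tcp_rot: [0.567, 0.824, -0.002, -0.001]
contact_force: [-9.4, -4.1, 16.1]
opening: 0.164
```

```bash
python3 f.py
```

```text
t 21.25 p [0.5501 0.0717 0.0749] yaw x 110.94 z [-0.003 -0.003 -1.   ] F [-9.4  -4.09 16.08] op 14.0
along -10.24 x est 18.16
```

Request:
send_rows(
  translation=[
    [0,0.01,0],
    [0,0.01,0],
  ],
  rotation=[
    [0,0,0],
    [0,0,0],
  ],
  grip=[5,5],
)

```text
time: 21.5
eef_pos: [0.5505, 0.0718, 0.0749]
tcp_rot: [0.567, 0.824, -0.002, -0.001]
contact_force: [-9.3, -4.1, 17.0]
opening: 0.165
```

```bash
python3 f.py
```

```text
t 21.5 p [0.5505 0.0718 0.0749] yaw x 110.94 z [-0.004 -0.003 -1.   ] F [-9.32 -4.12 17.  ] op 14.1
along -10.18 x est 18.55
```

Request:
send_rows(
  translation=[
    [0,0.01,0],
    [0,0.01,0],
  ],
  rotation=[
    [0,0,0],
    [0,0,0],
  ],
  grip=[5,5],
)

```text
time: 21.75
eef_pos: [0.5506, 0.0718, 0.0749]
tcp_rot: [0.567, 0.824, -0.003, -0.001]
contact_force: [-12.1, -5.2, 18.3]
opening: 0.169
```

```bash
python3 f.py
```

```text
t 21.75 p [0.5506 0.0718 0.0749] yaw x 110.95 z [-0.005 -0.003 -1.   ] F [-12.13  -5.2   18.31] op 14.4
along -13.19 x est 18.63
```

The motion has stopped and the axial force rose by about 3.5 N, so the nose is touching the stop. One more small nudge will make sure.

Request:
send_rows(
  translation=[
    [0,0.01,0],
    [0,0,0],
  ],
  rotation=[
    [0,0,0],
    [0,0,0],
  ],
  grip=[5,5],
)

```text
time: 22.0
eef_pos: [0.5506, 0.0718, 0.075]
tcp_rot: [0.567, 0.824, -0.003, -0.002]
contact_force: [-12.4, -5.8, 18.9]
opening: 0.164
```

```bash
python3 f.py
```

```text
t 22.0 p [0.5506 0.0718 0.075 ] yaw x 110.95 z [-0.006 -0.003 -1.   ] F [-12.43  -5.75  18.86] op 14.0
along -13.67 x est 18.64
```

Request:
send_rows(
  translation=[
    [0,-0.01,-0.02],
    [0,-0.01,-0.02],
    [0,-0.01,-0.01],
    [0,0,0],
  ],
  rotation=[
    [0,0,0],
    [0,0,0],
    [0,0,0],
    [0,0,0],
  ],
  grip=[5,5,5,5],
)

```text
time: 22.5
eef_pos: [0.5505, 0.0718, 0.0751]
tcp_rot: [0.567, 0.824, -0.002, -0.0]
contact_force: [-6.1, -3.0, 9.6]
opening: 0.165
```

```bash
python3 f.py
```

```text
t 22.5 p [0.5505 0.0718 0.0751] yaw x 110.93 z [-0.003 -0.003 -1.   ] F [-6.09 -2.99  9.64] op 14.1
along -6.76 x est 18.55
```

Request:
send_rows(
  translation=[
    [0,-0.015,-0.01],
    [0,0,0],
    [0,0,0],
    [0,0,0],
    [0,0,0],
  ],
  rotation=[
    [0,0,0],
    [0,0,0],
    [0,0,0],
    [0,0,0],
    [0,0,0],
  ],
  grip=[14,17,22,30,40],
  squeeze=20,
)

```text
time: 23.12
eef_pos: [0.5507, 0.0729, 0.0739]
tcp_rot: [0.567, 0.823, 0.0, 0.0]
contact_force: [-0.4, -0.5, 0.1]
opening: 0.466
```

Run:
```python
from h import *
s=st()
for n in ("wrist",):
    im,C=cam(n,"wr1"); cv2.imwrite("pics/wr1c.png",cv2.resize(im[80:340,150:440],None,fx=2.3,fy=2.3,interpolation=cv2.INTER_CUBIC))
```

```text
t 23.12 p [0.5507 0.0729 0.0739] yaw x 110.87 z [ 0.  0. -1.] F [-0.37 -0.47  0.14] op 39.8
```

View pics/wr1c.png

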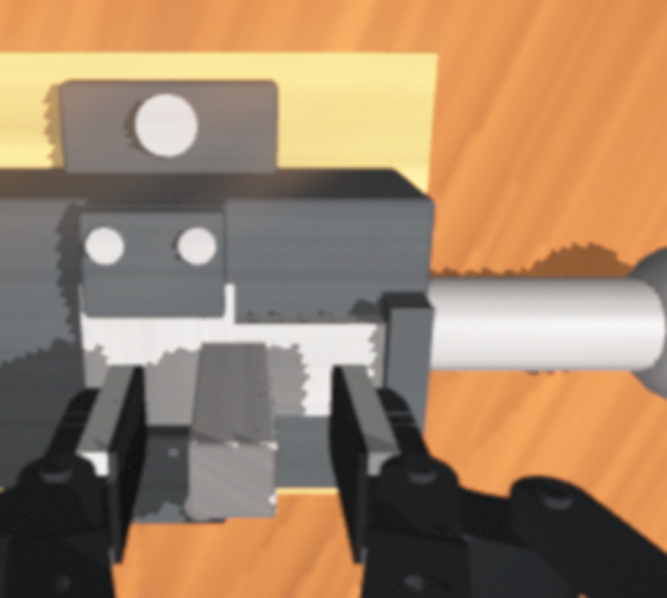

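The crop shows the fingers clear of the post, the nose against the end stop at about column 383, and the wide part under the lips (its right edge at column 234, just past the lip). I'll lift straight up and check.

Request:
send_rows(
  translation=[
    [0,0,-0.3],
    [0,0,-0.9],
    [0,0,-0.9],
    [0,0,-0.9],
    [0,0,-0.9],
  ],
  rotation=[
    [0,0,0],
    [0,0,0],
    [0,0,0],
    [0,0,0],
    [0,0,0],
  ],
  grip=[42,42,42,42,42],
)

```text
time: 23.8
eef_pos: [0.5507, 0.0728, 0.1928]
tcp_rot: [0.567, 0.823, 0.0, 0.0]
contact_force: [1.2, 0.1, -0.2]
opening: 0.491
```

Request:
send_rows(
  translation=[
    [0,0,-0.9],
    [0,0,-0.9],
    [0,0,-0.3],
    [0,0,0],
  ],
  rotation=[
    [0,0,0],
    [0,0,0],
    [0,0,0],
    [0,0,0],
  ],
  grip=[42,42,42,42],
)

```text
time: 24.3
eef_pos: [0.5508, 0.0727, 0.2547]
tcp_rot: [0.567, 0.823, 0.0, 0.001]
contact_force: [-0.0, -0.1, -0.3]
opening: 0.494
```

Run:
```python
from h import *
s=st(); im,C=cam("wrist","we1"); x0,y0=130,50
cv2.imwrite("pics/we1c.png",cv2.resize(im[y0:y0+195,x0:x0+260],None,fx=3,fy=3,interpolation=cv2.INTER_CUBIC))
for p in ("top","side"): cam(p,p+"e")
for p,q in (("top1","tope"),("side1","sidee")):
    a=cv2.imread(f"pics/{p}.png").astype(int);b=cv2.imread(f"pics/{q}.png").astype(int)
    d=(abs(a-b).max(2)>30).astype(np.uint8); n,l,st_,c=cv2.connectedComponentsWithStats(d); print(q,[x[:5].tolist() for x in st_[1:] if x[4]>25])
```

```text
t 24.3 p [0.5508 0.0727 0.2547] yaw x 110.87 z [ 0.001 -0.    -1.   ] F [-0.   -0.07 -0.27] op 42.2
tope [[196, 144, 198, 240, 23443], [331, 208, 24, 29, 400]]
sidee [[303, 0, 203, 211, 12832], [457, 0, 55, 50, 1480], [343, 3, 59, 22, 625], [230, 9, 165, 141, 8737], [334, 8, 36, 24, 305], [340, 24, 57, 22, 623], [435, 48, 18, 5, 36], [463, 98, 49, 47, 1318], [293, 150, 23, 22, 269], [258, 186, 7, 8, 41], [249, 195, 16, 10, 117], [265, 196, 10, 8, 49], [408, 204, 42, 29, 867], [473, 211, 39, 14, 223], [502, 224, 10, 20, 116], [471, 226, 35, 33, 422], [471, 245, 41, 59, 1608]]
```

View pics/we1c.png

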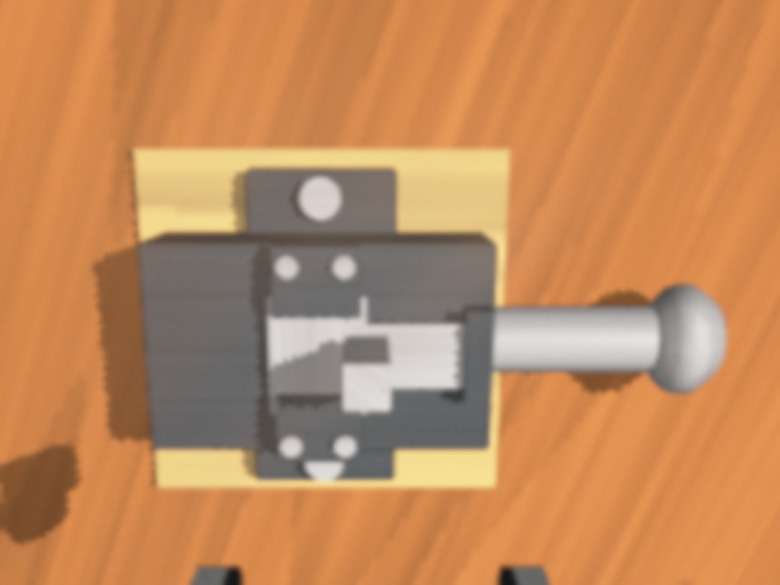

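Run:
```python
from h import *
im,C=load("we1"); q=lambda a:((a[0]+.5)/3-.5+130,(a[1]+.5)/3-.5+50)
a=np.radians(21.0);c=np.array([.5326,.0653]);hx=np.array([np.cos(a),np.sin(a)]);hy=np.array([-hx[1],hx[0]])
for n,p,z in (("post",(367,388),.1043),("wide corner",(367,297),.0583),("nose step",(368,323),.0583),("noseT",(462,323),.0583),("noseB",(462,389),.0583),("rear",(269,345),.0583),("stop face top",(467,350),.063),("scr",(287,267),.065),("scr",(344,267),.065),("scr",(291,447),.065),("scr",(346,447),.065)):
    d=plane(C,q(p),z)[:2]-c; print(n,np.round([d@hx*1e3,d@hy*1e3],1))
```

```text
post [18.3 -0.6]
wide corner [18.3 21.3]
nose step [18.6 11.8]
noseT [52.8 11.7]
noseB [ 53.5 -13.1]
rear [-17.7   3.8]
stop face top [54.4  2.7]
scr [-9.7 33. ]
scr [10.3 33. ]
scr [-10.2 -33.4]
scr [ 10.3 -33.5]
```

The keeper is at x ≈ 18.2 mm and y ≈ -0.5 mm in the holder frame, under the lips and free. The top view shows no change at the pot, hammer or blank.

```bash
python3 -c "
from plant import ticket
print(ticket.sign_off())"
```

```text
the job is handed in; nothing more can be done
None
```

The keeper is locked in place and I handed the job in at about 24.5 s on the robot's clock. No verdict was reported.

**What I did:** I gripped the keeper by its post, pressed the plunger down to the deck, and slid it about 39 mm under the lips. I stopped when motion ceased and the axial force rose from about 10 N to 13.7 N, so roughly 3.5–4 N was on the end stop. Total vertical load at the readings was at most about 21.5 N. I then eased off the load, opened the fingers and lifted clear.

**Last checks:**
- **Keeper position:** the last wrist picture puts it at x ≈ 18.3 mm, y ≈ -0.6 mm in the holder's frame, with the nose at the stop and the wide part under both lips.
- **Robot:** the gripper is clear of everything, and the tool force reads about 0 N.
- **Bystanders:** the top view shows no change at the pot, hammer or blank.

**Disagreements, none serious:**
- The tool position put the nose contact at 18.6 mm, against the nominal 18 mm. I put that down to flex in the grip.
- The picture measured the nose end about 1 mm short of the stop's face, which is within camera accuracy, whereas the force showed contact.
- I never read the plunger's depth directly. I judged it from the spring force and the height of the tool.

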